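# Slide the palette board home in the sketch box and lock it

## Robot

A 6-joint arm with a two-finger parallel gripper is mounted at the origin on the work surface. World frame = base frame: x ahead of the robot, y to its left, z up, the work surface at z = 0. Lengths are in m, angles in rad, forces in N, time in s.
With the tool pointing down it reaches from about 0.275 to 0.85 m from the base axis. Payload 19 kg.
Tool frame: the origin (TCP) lies on the centre line of the jaws, within the pads' length; the fingertips stand 11 mm ahead of it and the grasp point (between the pads) lies 8 mm behind it; z points along the fingers, x is the direction in which the jaws open and shut, and the axes are right-handed (so a half turn about z gives the same grasp; the last joint's range is limited). The gripper opens to 85 mm and grips with 20 to 120 N. Pads are 22 mm wide; open, the fingers measure 114 mm over their backs; the gripper's body (76 mm by 85 mm) begins 54 mm behind the grasp point. The pads swing forward as they close: fully open they stand 13 mm farther back than shut.
Start: joints at [-1.455, 0.15, 1.437, -0, 1.554, -0.134], TCP at [0.142, -0.557, 0.222] pointing down, gripper open.
Joint ranges: [-2.8, 2.8], [-0.68, 2.1], [0.12, 2.68], [-1.39, 4.53], [0.16, 2.79], [-2.81, 2.81]. Speed limits (rad/s): [1.89, 1.89, 2.22, 3.01, 3.01, 3.01].

## Interface

Orientations are given as a unit quaternion [x, y, z, w].
In Python, from bench import telemetry, get_image, close_job, masks_of gives the robot as it stands. The module is installed in compiled form; this text tells all that it offers.
- The arm moves only by the tool move_arm, never from a script. Its argument "motion" is a list of rows, each an object with "grip": the gripper command: -1 is shut, 1 is fully open, values between are in proportion; "travel": the shift along the tool's x, y, z as a fraction of full scale, a list of three; "delta_rot": the turn, a rotation vector about the tool's x, y, z as a fraction of full scale, a list of three. A call has exactly 10 rows; each row shifts and turns the commanded pose from where the row before left it, along the tool's axes as they then stand; what a row does not reach is not made up. Full scale, the value 1, is 30 mm for a shift and 180 degrees for a turn. A row lasts 1/10 s, in which the tool goes at most 50 mm and 8.59 degrees, less where a joint would pass 70% of its speed; a pose out of reach is approached as far as the arm can. A call with a number of a shift or a turn outside -1 to 1 is refused whole. A call with a gripper value outside its range is refused whole. The fingers move at their own pace and stop on an object; the grip force is fixed at half the most. Time passes only in rows, so rows that do not move let the fingers close, or fill a call up. It gives the time, the measured TCP pose, the force and the opening at its end, in the units of the state.
- telemetry.get_obs(): the state, without advancing time (a new reading comes with each control period).
- get_image(name): name is "scene" or "side" or "wrist"; returns a dict with "color" (480x640x3 uint8, red, green, blue), "fx", "fy", "cx", "cy" (pixels), "cam_to_world" (4x4, takes a point from camera to world coordinates). Camera axes: x right, y down, z forward; pixel columns grow to the right and rows downward; lengths in m; the calibration is good to about 2 mm. A picture is of the moment at which its call begins. There is no depth.
- close_job(): hands the job in, once; it reports no verdict.
Trained networks look in the newest picture that a camera, given by its name, has taken for a name from the list of things; names that differ only in an ending like _2 or _b are one class to them, and where a whole thing is asked for, a point or a joint stands for the part that bears it (a point fixed in the world has none). Each returns a list of dicts, best first, with "conf" (0 to 1); they miss things now and then, are a little off and sometimes report something else, mostly with a low value. They report only what shows in the picture. A call takes as long as a camera call.
- masks_of(target, camera): "pixels" (480x640 bool, what is visible of it) and "centre" ([column, row] in pixels, amid what is visible of it).
The state is a dict: "t": time; "joint_pos": joint angles; "qvel": joint speeds; "joint_torque": joint torques, N m; "tcp_pos": TCP position; "ee_rot": TCP orientation; "ft_force": force on the tool from outside, world axes, zero at the start; "ft_torque": the same for the moment, N m; "grip_width": finger opening in m.
Only numpy, scipy, OpenCV 4.12 (cv2) and the standard library are available. Lean on these libraries where they do the work, as an engineer would, in place of code of your own. Each camera call takes 0.05 s, during which the arm holds its last target. There are 200 camera calls.

## Task

Pack up the sketch box: push the palette board along its rails over the paint pots until you feel it drop into its locating notches and lie flat, then push the brass swivel catch round until it points square across the board, so that the board is locked in. Slide the board, never lift it off its rails, and leave the ink bottles, the water glass, the brush jar and the pots standing where they are.

Things in the scene. Friction and masses are not known exactly. Their poses are not given: they have to be found in the camera images.
- sketch_box: open wooden sketch box fixed to the table, 400 mm (its x) by 240 mm (its y), walls 10 mm thick, 66 mm high; origin at the centre of its underside, z up. +x is the way the palette board slides home. Inside each long wall runs a rail, top at 54 mm, inner edge at y = 76 mm either side. A handle stands out 12 mm from the -y wall. The compartments at x = 0 to 190 mm hold the pots.
- board_home (a point): point in the box, fixed, at x = 93, y = 0, z = 48 mm of its frame: where the palette board's origin lies when home. The rails have notches 19 mm long and 7 mm deep for the two battens (2.5 mm play each way in x): across the whole rail at x = 163 mm, in its inner half at x = 23 mm. Both battens fall in together and the board drops 6 mm to lie flat on the rails, its top at 64 mm.
- palette: loose plywood palette board, 170 (x) by 216 (y) by 10 mm, 0.3 to 0.45 kg, paint stains on top. Its x is along the box's x. Battens 6 mm high, 14 mm long under it at x = +70 and -70 mm. Origin at its centre, level with the battens' feet; top 16 mm above. Starts at x = -95 to -40 mm of the box, battens on the rails (origin 54, top 70 mm above the table). 2 mm side play. Sliding takes 1 to 5 N.
- push_bar (a point): on the board: centre of the face (looking to -x) of its dark finger bar, 14 mm thick (x), 100 mm wide, 18 mm high; 9 mm above the board's top, 69 mm from its origin towards -x. Push it to the box's +x. A hard push can hold that end up by friction until eased. In its notches the board resists a light push; shoved past them it stops 12 mm too far, at the end wall, still high.
- catch (a joint): angle of the brass swivel catch on the box's +x end wall, rad. 0: arm along the wall, pointing to the box's +y; it starts between -0.5 (outward) and 0. Positive is anticlockwise from above, in over the board, to a stop at 1.57: square across it, pointing to -x. Friction 0.03 N m; stays where left. Arm underside 67 mm above the table: 3 mm over a dropped board; one still high blocks it.
- catch_pivot (a point): pivot of the catch, at x = 195, y = -30, z = 67 mm in the box's frame (underside of the arm). The arm is 14 mm wide, 8 mm thick and reaches 60 mm from the pivot
- catch_peg (a point): upright brass thumb peg near the end of the catch's arm, 52 mm from the pivot; the peg is 11 mm thick with a 16 mm round head, and reaches from 75 to 95 mm above the table; this point is the peg's top
- ink_green: ink dropper bottle, green, 36 mm across, 99 mm tall, black cap with rubber bulb, stands on the table close to the sketch box; origin at the centre of its foot. Leave alone.
- ink_magenta: ink dropper bottle, magenta, 36 mm across, 99 mm tall, black cap with rubber bulb, stands on the table close to the sketch box; origin at the centre of its foot. Leave alone.
- ink_teal: ink dropper bottle, teal, 36 mm across, 99 mm tall, black cap with rubber bulb, stands on the table close to the sketch box; origin at the centre of its foot. Leave alone.
- pot_red: low screw-lid paint pot, red with a white lid, 37 mm across, 32 mm tall, standing inside the sketch box on its floor in the compartments that the palette board is to cover; origin at the centre of its foot. It stays where it is, under the board.
- pot_yellow: low screw-lid paint pot, yellow with a white lid, 37 mm across, 32 mm tall, standing inside the sketch box on its floor in the compartments that the palette board is to cover; origin at the centre of its foot. It stays where it is, under the board.
- pot_blue: low screw-lid paint pot, blue with a white lid, 37 mm across, 32 mm tall, standing inside the sketch box on its floor in the compartments that the palette board is to cover; origin at the centre of its foot. It stays where it is, under the board.
- water_glass: clear drinking glass, 76 mm across, 85 mm tall, on the table to the left; origin at the centre of its foot. Leave alone.
- brush_jar: blue ceramic jar of brushes, 76 mm across, 100 mm tall, the brushes up to 235 mm, on the table to the right; origin at the centre of its foot. Leave alone.

How it is judged:
On the way, in this order (a step that is already met when the one before it is completed fails the run):
1. the palette board has dropped into its notches and lies flat on the rails (z of palette in the frame of sketch_box between 0.0455 and 0.05 m and x of palette in the frame of sketch_box between 0.088 and 0.098 m and y of palette in the frame of sketch_box between -0.004 and 0.004 m and angle between palette's own z axis and vertical below 0.02 rad), for 0.2 s.
2. the catch is turned across the seated board (all of step 1 and value of joint catch above 1.3 rad), for 0.2 s.
At the end, for the whole second after the job is handed in: the palette board lies at rest and flat (within 0.02 rad) in its notches, its origin 45.5 to 50 mm above the table and within 5 mm of home along the box and 4 mm across, the catch stands at more than 1.3 rad, and all bottles, pots, glass and jar stand upright (all of step 2 and linear speed of palette below 0.01 m/s and angle between each of ink_green, ink_magenta, ink_teal, pot_red, pot_yellow, pot_blue, water_glass, brush_jar's own z axis and vertical below 0.1 rad); the robot touches nothing.
It fails at once if the palette board is lifted off its rails (10 mm or more above its sliding height) or tipped up (z of palette in the frame of sketch_box above 0.064 m or angle between palette's own z axis and vertical above 0.15 rad).
It fails at once if an ink bottle, the water glass or the brush jar is moved by more than 15 mm or knocked over (distance of any of ink_green, ink_magenta, ink_teal, water_glass, brush_jar from where it was at the start of the episode above 0.015 m or angle between any of ink_green, ink_magenta, ink_teal, water_glass, brush_jar's own z axis and vertical above 0.3 rad).
It fails at once if a paint pot in the box is moved by more than 15 mm (distance of any of pot_red, pot_yellow, pot_blue from where it was at the start of the episode above 0.015 m).
It also fails if it takes over 54 s, if anything falls off the work surface, if the arm or the gripper's body presses on something with over 40 N, if the wrist force passes 120 N, or if a joint passes its speed limit or range.

## Working session

There is one attempt and no reset: what is moved stays moved. The work goes in short steps, Python scripts to look and compute and a tool call to move; the robot and the scene stay as the last step left them, time stands still between calls to the robot, and variables do not carry over. Pictures are saved under pics/ and viewed, about 8 in all and at most 12, crops included, and the job is handed in when it is done.

Besides the shell and the picture viewer there is one more tool, called in YAML: its name, and indented under it one key for each argument. move_arm: Moves the arm, as the interface text tells. Shift numbers are shares of 30 mm and turn numbers shares of 180 degrees, none past 1 either way. Its arguments: {"type":"object","properties":{"motion":{"type":"array"}},"required":["motion"]}

```bash
mkdir -p pics; cat > h.py <<'E'
import numpy as np, cv2
from bench import telemetry, get_image, close_job, masks_of
def snap(cam,fn=None):
    im=get_image(cam)
    if fn: cv2.imwrite('pics/'+fn,im['color'][:,:,::-1])
    return im
def ray(im,px,z):
    T=np.array(im['cam_to_world']);d=T[:3,:3]@np.array([(px[0]-im['cx'])/im['fx'],(px[1]-im['cy'])/im['fy'],1])
    o=T[:3,3];return o+d*(z-o[2])/d[2]
def proj(im,P):
    T=np.array(im['cam_to_world']);q=(np.asarray(P)-T[:3,3])@T[:3,:3]
    return np.array([im['fx']*q[0]/q[2]+im['cx'],im['fy']*q[1]/q[2]+im['cy']])
E
python3 - <<'E'
from h import *
for c in ['scene','side']:
    im=snap(c,c+'0.png'); print(c,np.round(im['cam_to_world'],3).tolist(),im['fx'])
    for n,z in [('sketch_box',.066),('palette',.07),('push_bar',.079),('catch',.075),('catch_peg',.095),('ink_green',.05),('ink_magenta',.05),('ink_teal',.05),('water_glass',.04),('brush_jar',.05)]:
        r=masks_of(n,c)
        if r: print(n,round(r[0]['conf'],2),np.round(r[0]['centre']),r[0]['pixels'].sum(),np.round(ray(im,r[0]['centre'],z),3))
o=telemetry.get_obs();print(o['t'],o['tcp_pos'],o['ee_rot'],o['ft_force'])
E
```

```text
scene [[-0.195, 0.64, -0.743, 1.603], [0.981, 0.125, -0.149, 0.216], [-0.003, -0.758, -0.652, 0.969], [0.0, 0.0, 0.0, 1.0]] 553.7040638626431
sketch_box 0.85 [357. 270.] 8871 [0.645 0.122 0.066]
palette 0.89 [313. 246.] 3925 [0.586 0.003 0.07 ]
push_bar 0.67 [313. 245.] 4017 [0.592 0.005 0.079]
catch 0.62 [413. 268.] 155 [0.623 0.251 0.075]
catch_peg 0.51 [415. 268.] 195 [0.644 0.257 0.095]
ink_green 0.73 [461. 256.] 377 [0.53  0.366 0.05 ]
ink_magenta 0.89 [436. 321.] 476 [0.757 0.312 0.05 ]
ink_teal 0.97 [298. 303.] 428 [0.764 0.006 0.05 ]
water_glass 0.85 [515. 272.] 1298 [0.551 0.498 0.04 ]
brush_jar 0.87 [128. 218.] 1559 [ 0.545 -0.515  0.05 ]
side [[-0.989, -0.103, 0.108, 0.432], [-0.148, 0.578, -0.802, 0.969], [0.02, -0.809, -0.587, 0.814], [0.0, 0.0, 0.0, 1.0]] 509.8418400382093
sketch_box 0.74 [302. 298.] 9534 [0.573 0.175 0.066]
palette 0.91 [315. 252.] 4253 [0.569 0.016 0.07 ]
push_bar 0.72 [313. 253.] 4346 [0.571 0.031 0.079]
catch 0.73 [270. 315.] 282 [0.626 0.245 0.075]
catch_peg 0.64 [270. 317.] 295 [0.62  0.271 0.095]
ink_green 0.58 [313. 386.] 677 [0.516 0.384 0.05 ]
ink_magenta 0.9 [205. 345.] 653 [0.74  0.322 0.05 ]
ink_teal 0.82 [243. 254.] 388 [0.743 0.03  0.05 ]
water_glass 0.97 [265. 437.] 2390 [0.579 0.492 0.04 ]
brush_jar 0.65 [335. 156.] 1142 [ 0.587 -0.527  0.05 ]
1.1 [ 0.14211443 -0.55714685  0.22198207] [ 7.89675452e-01 -6.13524799e-01 -1.69165222e-05 -2.00916602e-05] [-0.1760426  -0.67017714  0.67525221]
```

```bash
python3 - <<'E'
import cv2
a=cv2.imread('pics/scene0.png')[180:380,230:530];cv2.imwrite('pics/s1.png',cv2.resize(a,(800,533),interpolation=cv2.INTER_CUBIC))
a=cv2.imread('pics/side0.png')[190:430,180:480];cv2.imwrite('pics/s2.png',cv2.resize(a,(750,600),interpolation=cv2.INTER_CUBIC))
E
```

```text
(no output)
```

View pics/s1.png

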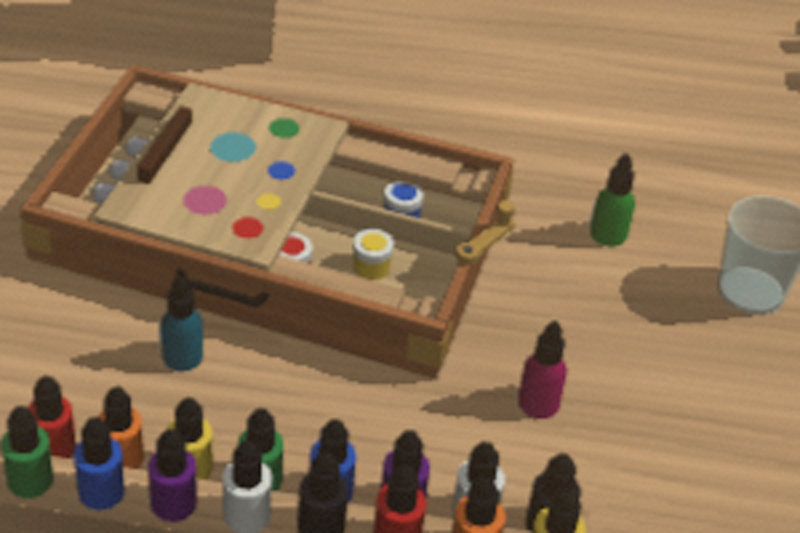

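View pics/s2.png

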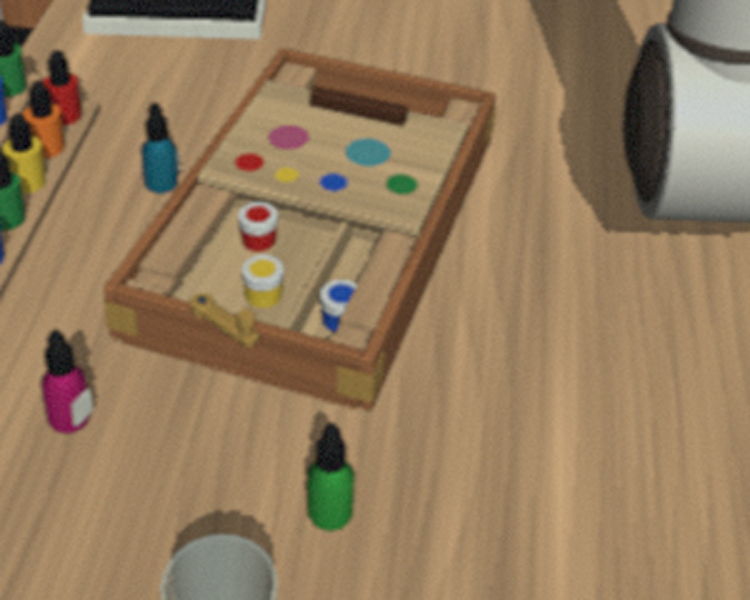

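```bash
cat > fit.py <<'E'
from h import *
from scipy.optimize import least_squares
C=lambda L,s,o:[np.array(p)/s+o for p in L]
ims={'scene':get_image('scene'),'side':get_image('side')}
K=[(-.2,.12),(-.2,-.12),(.2,-.12),(.2,.12)]
obs={'scene':C([(135,68),(25,210),(443,328),(512,158)],800/300,(230,180)),'side':C([(495,95),(282,50),(108,288),(375,358)],2.5,(180,190))}
def W(p,q,z):
    c,s=np.cos(p[2]),np.sin(p[2]);return np.array([p[0]+c*q[0]-s*q[1],p[1]+s*q[0]+c*q[1],z])
f=lambda p:np.concatenate([proj(ims[c],W(p,k,.066))-o for c in obs for k,o in zip(K,obs[c])])
r=least_squares(f,[.6,.1,1.5]);p=r.x;print('box',p,np.round(r.fun,1));np.save('box.npy',p)
def inv(P):
    d=np.array(P[:2])-p[:2];c,s=np.cos(p[2]),np.sin(p[2]);return np.array([c*d[0]+s*d[1],-s*d[0]+c*d[1]])*1000
pts={'edge+':(.07,(348,122),(412,233)),'edge-':(.07,(270,268),(198,180)),'pegtop':(.095,(507,205),(250,328)),'pivot':(.075,(465,250),(203,300))}
for n,(z,a,b) in pts.items():
    A=C([a],800/300,(230,180))[0];B=C([b],2.5,(180,190))[0]
    print(n,np.round(inv(ray(ims['scene'],A,z))),np.round(inv(ray(ims['side'],B,z))))
for n in ['ink_green','ink_magenta','ink_teal']:
  print(n,[np.round(inv(ray(ims[c],masks_of(n,c)[0]['centre'],.045))) for c in ims])
E
python3 fit.py
```

```text
box [0.5796159  0.051164   1.38224597] [-1.3 -2.  -1.6 -0.6  1.  -0.1  0.9 -0.8  0.9 -1.1 -0.5 -1.3 -1.7  0.1
  0.1  1.8]
edge+ [ 39. 105.] [ 46. 103.]
edge- [  40. -112.] [  45. -105.]
pegtop [215.  16.] [226.  25.]
pivot [192. -32.] [192. -32.]
ink_green [array([299., 112.]), array([304., 122.])]
ink_magenta [array([ 282., -121.]), array([ 298., -112.])]
ink_teal [array([ -11., -185.]), array([   9., -167.])]
```

move_arm:
  motion:
    - {"grip": -1,"travel": [0,0,0],"delta_rot": [0,0,-0.045]}
    - {"grip": -1,"travel": [0,0,0],"delta_rot": [0,0,-0.045]}
    - {"grip": -1,"travel": [0,0,0],"delta_rot": [0,0,-0.045]}
    - {"grip": -1,"travel": [0,0,0],"delta_rot": [0,0,-0.045]}
    - {"grip": -1,"travel": [0,0,0],"delta_rot": [0,0,-0.045]}
    - {"grip": -1,"travel": [0,0,0],"delta_rot": [0,0,-0.045]}
    - {"grip": -1,"travel": [0,0,0],"delta_rot": [0,0,-0.045]}
    - {"grip": -1,"travel": [0,0,0],"delta_rot": [0,0,-0.045]}
    - {"grip": -1,"travel": [0,0,0],"delta_rot": [0,0,0]}
    - {"grip": -1,"travel": [0,0,0],"delta_rot": [0,0,0]}

```text
t: 2.5
tcp_pos: [0.1421, -0.5571, 0.222]
ee_rot: [0.995, -0.097, -0.0, -0.0]
ft_force: [0.8, -0.6, -0.8]
grip_width: -0.0
```

move_arm:
  motion:
    - {"grip": -1,"travel": [0.52,-0.89,0],"delta_rot": [0,0,0]}
    - {"grip": -1,"travel": [0.52,-0.89,0],"delta_rot": [0,0,0]}
    - {"grip": -1,"travel": [0.52,-0.89,0],"delta_rot": [0,0,0]}
    - {"grip": -1,"travel": [0.52,-0.89,0],"delta_rot": [0,0,0]}
    - {"grip": -1,"travel": [0.52,-0.89,0],"delta_rot": [0,0,0]}
    - {"grip": -1,"travel": [0.52,-0.89,0],"delta_rot": [0,0,0]}
    - {"grip": -1,"travel": [0.52,-0.89,0],"delta_rot": [0,0,0]}
    - {"grip": -1,"travel": [0.52,-0.89,0],"delta_rot": [0,0,0]}
    - {"grip": -1,"travel": [0.52,-0.89,0],"delta_rot": [0,0,0]}
    - {"grip": -1,"travel": [0.52,-0.89,0],"delta_rot": [0,0,0]}

```text
t: 3.5
tcp_pos: [0.3464, -0.3234, 0.2221]
ee_rot: [0.995, -0.097, 0.0, 0.0]
ft_force: [0.3, -0.8, -0.3]
grip_width: -0.0
```

move_arm:
  motion:
    - {"grip": -1,"travel": [0.52,-0.89,0],"delta_rot": [0,0,0]}
    - {"grip": -1,"travel": [0.52,-0.89,0],"delta_rot": [0,0,0]}
    - {"grip": -1,"travel": [0.52,-0.89,0],"delta_rot": [0,0,0]}
    - {"grip": -1,"travel": [0.52,-0.89,0],"delta_rot": [0,0,0]}
    - {"grip": -1,"travel": [0.52,-0.89,0],"delta_rot": [0,0,0]}
    - {"grip": -1,"travel": [0.52,-0.89,0],"delta_rot": [0,0,0]}
    - {"grip": -1,"travel": [0.52,-0.89,0],"delta_rot": [0,0,0]}
    - {"grip": -1,"travel": [0.52,-0.89,0],"delta_rot": [0,0,0]}
    - {"grip": -1,"travel": [0.52,-0.89,0],"delta_rot": [0,0,0]}
    - {"grip": -1,"travel": [0.52,-0.5,0],"delta_rot": [0,0,0]}

```text
t: 4.5
tcp_pos: [0.548, -0.1013, 0.2221]
ee_rot: [0.995, -0.096, 0.0, -0.0]
ft_force: [-0.2, 0.1, 0.2]
grip_width: -0.0006
```

```bash
python3 - <<'E'
from h import *
o=telemetry.get_obs();print(o['t'],o['tcp_pos'],o['ft_force'])
im=snap('wrist','w1.png');print(np.round(im['cam_to_world'],3).tolist(),im['fx'])
E
```

```text
4.5 [ 0.5480219  -0.10134071  0.2221267 ] [-0.22931333  0.14595668  0.2126403 ]
[[0.981, -0.184, -0.054, 0.562], [-0.192, -0.942, -0.274, -0.031], [-0.0, 0.28, -0.96, 0.374], [0.0, 0.0, 0.0, 1.0]] 333.3496501139939
```

View pics/w1.png

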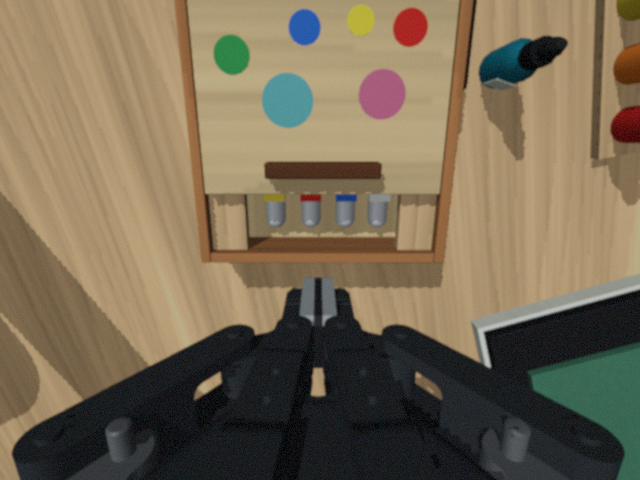

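```bash
python3 - <<'E'
from h import *
im=get_image('wrist');p=np.load('box.npy')
def inv(P):
    d=np.array(P[:2])-p[:2];c,s=np.cos(p[2]),np.sin(p[2]);return np.array([c*d[0]+s*d[1],-s*d[0]+c*d[1]])*1000
for n,px,z in [('cornerL',(202,262),.066),('cornerR',(444,262),.066),('barL',(265,179),.079),('barR',(381,178),.079),('bL',(205,194),.07),('bR',(441,194),.07),('tip',(318,279),.211)]:
    w=ray(im,px,z);print(n,np.round(w,4),np.round(inv(w),1))
print(inv(telemetry.get_obs()['tcp_pos']))
E
```

```text
cornerL [ 0.4295 -0.1229  0.066 ] [-199.1  114.8]
cornerR [ 0.6631 -0.1684  0.066 ] [-200.  -123.1]
barL [ 0.5116 -0.0548  0.079 ] [-116.8   46.9]
barR [ 0.6116 -0.0734  0.079 ] [-116.3  -54.7]
bL [ 0.453  -0.0583  0.07  ] [-131.3  103.9]
bR [ 0.6649 -0.0996  0.07  ] [-132.1 -112. ]
tip [ 0.5501 -0.0999  0.211 ] [-153.9    0.7]
[-155.85629004    1.87333026]
```

move_arm:
  motion:
    - {"grip": -1,"travel": [0.2,0,0.5],"delta_rot": [0,0,0]}
    - {"grip": -1,"travel": [0,0,0.8],"delta_rot": [0,0,0]}
    - {"grip": -1,"travel": [0,0,0.8],"delta_rot": [0,0,0]}
    - {"grip": -1,"travel": [0,0,0.8],"delta_rot": [0,0,0]}
    - {"grip": -1,"travel": [0,0,0.8],"delta_rot": [0,0,0]}
    - {"grip": -1,"travel": [0,0,0.6],"delta_rot": [0,0,0]}
    - {"grip": -1,"travel": [0,0,0.27],"delta_rot": [0,0,0]}
    - {"grip": -1,"travel": [0,-0.3,0],"delta_rot": [0,0,0]}
    - {"grip": -1,"travel": [0,-0.3,0],"delta_rot": [0,0,0]}
    - {"grip": -1,"travel": [0,0,0],"delta_rot": [0,0,0]}

```text
t: 5.6
tcp_pos: [0.5571, -0.0855, 0.0859]
ee_rot: [0.996, -0.095, 0.001, -0.0]
ft_force: [0.9, -0.2, 0.8]
grip_width: -0.0004
```

move_arm:
  motion:
    - {"grip": -1,"travel": [0,-0.3,0],"delta_rot": [0,0,0]}
    - {"grip": -1,"travel": [0,-0.3,0],"delta_rot": [0,0,0]}
    - {"grip": -1,"travel": [0,-0.4,0],"delta_rot": [0,0,0]}
    - {"grip": -1,"travel": [0,-0.4,0],"delta_rot": [0,0,0]}
    - {"grip": -1,"travel": [0,-0.4,0],"delta_rot": [0,0,0]}
    - {"grip": -1,"travel": [0,-0.4,0],"delta_rot": [0,0,0]}
    - {"grip": -1,"travel": [0,-0.4,0],"delta_rot": [0,0,0]}
    - {"grip": -1,"travel": [0,-0.4,0],"delta_rot": [0,0,0]}
    - {"grip": -1,"travel": [0,-0.4,0],"delta_rot": [0,0,0]}
    - {"grip": -1,"travel": [0,-0.2,0],"delta_rot": [0,0,0]}

```text
t: 6.6
tcp_pos: [0.577, 0.0207, 0.0849]
ee_rot: [0.996, -0.095, -0.0, -0.0]
ft_force: [-0.2, -0.1, -0.2]
grip_width: -0.0003
```

```bash
python3 - <<'E'
from h import *
o=telemetry.get_obs();print(o['t'],o['tcp_pos'],o['ft_force'])
im=snap('wrist','w2.png');print(np.round(im['cam_to_world'],3).tolist())
E
```

```text
6.6 [0.57701473 0.02067478 0.08487619] [-0.19789164 -0.08534629 -0.22510742]
[[0.982, -0.18, -0.053, 0.591], [-0.188, -0.943, -0.275, 0.092], [-0.001, 0.28, -0.96, 0.236], [0.0, 0.0, 0.0, 1.0]]
```

View pics/w2.png

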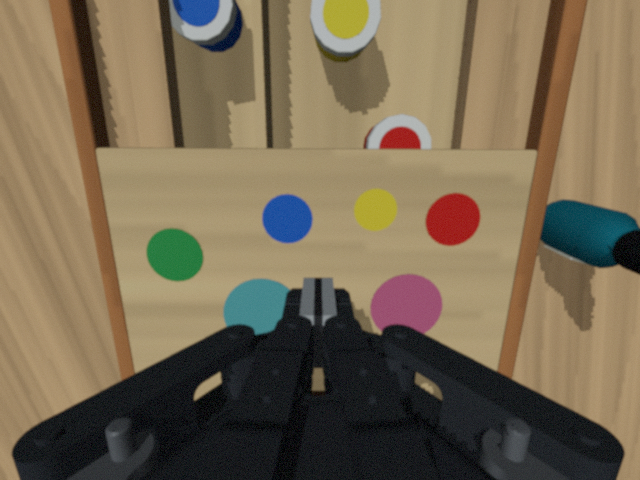

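```bash
python3 - <<'E'
from h import *
np.save('box.npy',[.5835,.0504,1.380]);p=np.load('box.npy')
def inv(P):
    d=np.array(P[:2])-p[:2];c,s=np.cos(p[2]),np.sin(p[2]);return np.array([c*d[0]+s*d[1],-s*d[0]+c*d[1]])*1000
im=get_image('wrist')
for px in [(97,149),(536,150)]: print(inv(ray(im,px,.07)))
im=snap('scene','sc2.png'); print(inv(telemetry.get_obs()['tcp_pos']), telemetry.get_obs()['ft_force'])
a=cv2.imread('pics/sc2.png')[160:340,220:460];cv2.imwrite('pics/s3.png',cv2.resize(a,(800,600),interpolation=cv2.INTER_CUBIC))
E
```

```text
[ 36.64191025 107.60754894]
[  36.55397768 -104.76626326]
[-31.40942451   0.67756627] [ 0.35758967  0.38198491 -0.21556819]
```

View pics/s3.png

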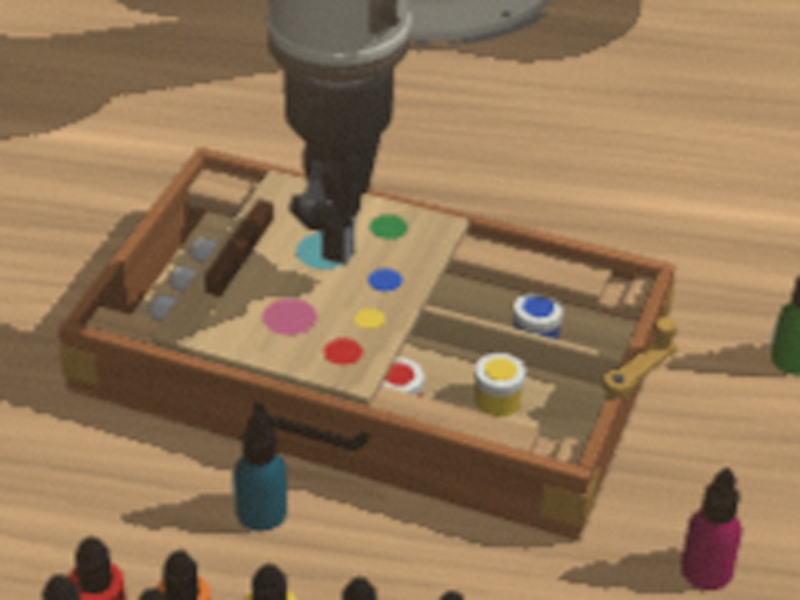

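```bash
python3 - <<'E'
from h import *
o=telemetry.get_obs();print(o['tcp_pos'],o['grip_width'],o['joint_pos'])
im=get_image('scene');t=o['tcp_pos']
for z in [.06,.074,.085,.1]: print(z,proj(im,[t[0],t[1],z]))
im=get_image('side')
for z in [.06,.074,.085,.1]: print(z,proj(im,[t[0],t[1],z]))
cv2.imwrite('pics/s4.png',cv2.resize(im['color'][160:310,220:420,::-1],(800,600),interpolation=cv2.INTER_CUBIC))
E
```

```text
[0.57687822 0.01968904 0.08486607] 7.549313600690809e-05 [-9.93091609e-02  2.38101476e-01  1.61764227e+00 -4.01943170e-05
  1.28596071e+00  9.01146608e-02]
0.06 [319.90253872 247.6207785 ]
0.074 [319.91202129 243.36972993]
0.085 [319.91956068 239.98980897]
0.1 [319.92997003 235.32328161]
0.06 [311.55063101 256.01156446]
0.074 [311.6170478  251.37500085]
0.085 [311.66986757 247.68764681]
0.1 [311.74281296 242.59532133]
```

View pics/s4.png

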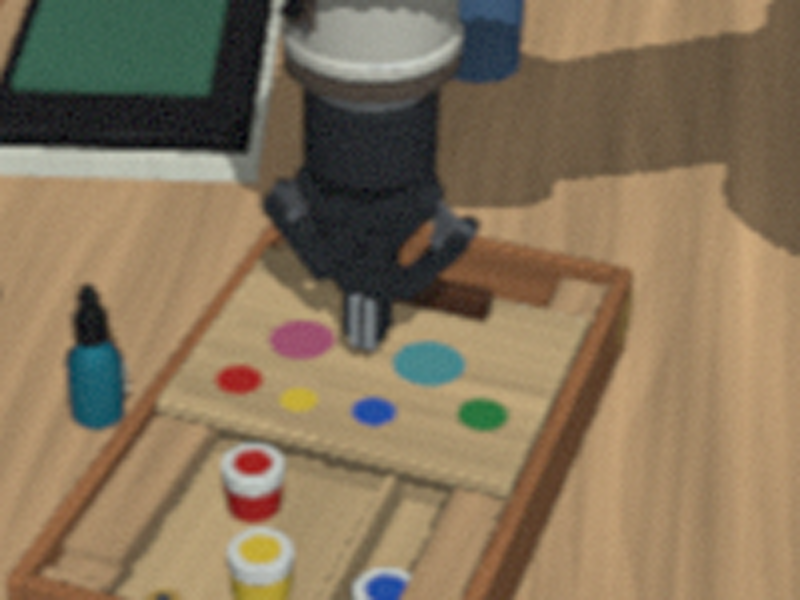

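move_arm:
  motion:
    - {"grip": -1,"travel": [0,0,0.05],"delta_rot": [0,0,0]}
    - {"grip": -1,"travel": [0,0,0.05],"delta_rot": [0,0,0]}
    - {"grip": -1,"travel": [0,0,0],"delta_rot": [0,0,0]}
    - {"grip": -1,"travel": [0,0,0.05],"delta_rot": [0,0,0]}
    - {"grip": -1,"travel": [0,0,0],"delta_rot": [0,0,0]}
    - {"grip": -1,"travel": [0,0,0.05],"delta_rot": [0,0,0]}
    - {"grip": -1,"travel": [0,0,0],"delta_rot": [0,0,0]}
    - {"grip": -1,"travel": [0,0,0],"delta_rot": [0,0,0]}
    - {"grip": -1,"travel": [0,0,0],"delta_rot": [0,0,0]}
    - {"grip": -1,"travel": [0,0,0],"delta_rot": [0,0,0]}

```text
t: 7.85
tcp_pos: [0.5769, 0.0195, 0.079]
ee_rot: [0.995, -0.095, 0.0, -0.0]
ft_force: [-0.4, 0.4, 0.3]
grip_width: 0.0003
```

move_arm:
  motion:
    - {"grip": -1,"travel": [0,0,0.07],"delta_rot": [0,0,0]}
    - {"grip": -1,"travel": [0,0,0.07],"delta_rot": [0,0,0]}
    - {"grip": -1,"travel": [0,0,0.03],"delta_rot": [0,0,0]}
    - {"grip": -1,"travel": [0,0,0],"delta_rot": [0,0,0]}
    - {"grip": -1,"travel": [0,0,0],"delta_rot": [0,0,0]}
    - {"grip": -1,"travel": [0,0,0],"delta_rot": [0,0,0]}
    - {"grip": -1,"travel": [0,0,0],"delta_rot": [0,0,0]}
    - {"grip": -1,"travel": [0,0,0],"delta_rot": [0,0,0]}
    - {"grip": -1,"travel": [0,0,0],"delta_rot": [0,0,0]}
    - {"grip": -1,"travel": [0,0,0],"delta_rot": [0,0,0]}

```text
t: 8.85
tcp_pos: [0.5769, 0.0194, 0.0739]
ee_rot: [0.995, -0.095, 0.0, -0.0]
ft_force: [-0.7, -0.5, 1.0]
grip_width: 0.0002
```

move_arm:
  motion:
    - {"grip": -1,"travel": [0,0,-0.45],"delta_rot": [0,0,0]}
    - {"grip": -1,"travel": [0,0,-0.45],"delta_rot": [0,0,0]}
    - {"grip": -1,"travel": [0,0.8,0],"delta_rot": [0,0,0]}
    - {"grip": -1,"travel": [0,0.8,0],"delta_rot": [0,0,0]}
    - {"grip": -1,"travel": [0,0.8,0],"delta_rot": [0,0,0]}
    - {"grip": -1,"travel": [0,0.8,0],"delta_rot": [0,0,0]}
    - {"grip": -1,"travel": [0,0.7,0],"delta_rot": [0,0,0]}
    - {"grip": -1,"travel": [0,0,0.45],"delta_rot": [0,0,0]}
    - {"grip": -1,"travel": [0,0,0.47],"delta_rot": [0,0,0]}
    - {"grip": -1,"travel": [0,0,0],"delta_rot": [0,0,0]}

```text
t: 9.85
tcp_pos: [0.5539, -0.0946, 0.0713]
ee_rot: [0.996, -0.095, -0.001, -0.0]
ft_force: [-0.8, 0.2, 0.2]
grip_width: 0.0
```

```bash
cat >> h.py <<'E'
box=np.load('box.npy')
def inv(P,p=box):
    d=np.array(P[:2])-p[:2];c,s=np.cos(p[2]),np.sin(p[2]);return np.array([c*d[0]+s*d[1],-s*d[0]+c*d[1]])*1000
def st():
    o=telemetry.get_obs();print(round(o['t'],2),np.round(o['tcp_pos'],4),np.round(inv(o['tcp_pos']),1),np.round(o['ft_force'],1))
E
python3 -c "from h import *;st()"
```

```text
9.85 [ 0.5539 -0.0946  0.0713] [-148.     1.6] [-0.8  0.2  0.2]
```

move_arm:
  motion:
    - {"grip": -1,"travel": [0,0,-0.03],"delta_rot": [0,0,0]}
    - {"grip": -1,"travel": [0,-0.2,0],"delta_rot": [0,0,0]}
    - {"grip": -1,"travel": [0,-0.2,0],"delta_rot": [0,0,0]}
    - {"grip": -1,"travel": [0,-0.2,0],"delta_rot": [0,0,0]}
    - {"grip": -1,"travel": [0,-0.2,0],"delta_rot": [0,0,0]}
    - {"grip": -1,"travel": [0,-0.2,0],"delta_rot": [0,0,0]}
    - {"grip": -1,"travel": [0,-0.2,0],"delta_rot": [0,0,0]}
    - {"grip": -1,"travel": [0,-0.2,0],"delta_rot": [0,0,0]}
    - {"grip": -1,"travel": [0,-0.2,0],"delta_rot": [0,0,0]}
    - {"grip": -1,"travel": [0,-0.2,0],"delta_rot": [0,0,0]}

```text
t: 10.85
tcp_pos: [0.5651, -0.0421, 0.0743]
ee_rot: [0.995, -0.095, 0.0, 0.0]
ft_force: [-1.5, -5.6, 4.0]
grip_width: -0.0002
```

```bash
python3 -c "
from h import *;st()
im=snap('scene','sc3.png')
for n in ['palette','push_bar']:
  r=masks_of(n,'scene'); print(n,r and (r[0]['conf'],r[0]['centre'],inv(ray(im,r[0]['centre'],.07))))
im=snap('wrist');hsv=cv2.cvtColor(im['color'],cv2.COLOR_RGB2HSV)
r=masks_of('palette','wrist');m=r[0]['pixels'];ys,xs=np.where(m);print(r[0]['conf'],ys.min(),ys.max(),xs.min(),xs.max())
for x in (150,250,400,480):
  y=np.where(m[:,x])[0]; print(x,y.min(),y.max(),inv(ray(im,(x,y.min()),.07)))
"
```

```text
10.85 [ 0.5651 -0.0421  0.0743] [-94.3   0.5] [-1.5 -5.6  4. ]
palette (0.59, [325.2, 251.6], array([ -9.56617943, -18.94672291]))
push_bar (0.77, [327.9, 247.2], array([-9.37719703, -1.12572923]))
0.79 0 290 50 578
150 0 290 [31.40225974 68.58471468]
250 0 290 [31.44632896 28.26277374]
400 0 290 [ 31.51238563 -32.1769885 ]
480 0 289 [ 31.54759274 -64.39037644]
```

move_arm:
  motion:
    - {"grip": -1,"travel": [0,-0.27,0],"delta_rot": [0,0,0]}
    - {"grip": -1,"travel": [0,-0.27,0],"delta_rot": [0,0,0]}
    - {"grip": -1,"travel": [0,-0.27,0],"delta_rot": [0,0,0]}
    - {"grip": -1,"travel": [0,-0.27,0],"delta_rot": [0,0,0]}
    - {"grip": -1,"travel": [0,-0.27,0],"delta_rot": [0,0,0]}
    - {"grip": -1,"travel": [0,-0.27,0],"delta_rot": [0,0,0]}
    - {"grip": -1,"travel": [0,-0.27,0],"delta_rot": [0,0,0]}
    - {"grip": -1,"travel": [0,-0.27,0],"delta_rot": [0,0,0]}
    - {"grip": -1,"travel": [0,-0.27,0],"delta_rot": [0,0,0]}
    - {"grip": -1,"travel": [0,-0.2,0],"delta_rot": [0,0,0]}

```text
t: 12.1
tcp_pos: [0.58, 0.0358, 0.0741]
ee_rot: [0.996, -0.095, -0.0, -0.0]
ft_force: [-0.5, -0.9, -1.2]
grip_width: -0.0
```

```bash
python3 -c "
from h import *;st()
im=snap('side','sd3.png')
cv2.imwrite('pics/s5.png',cv2.resize(im['color'][180:360,210:410,::-1],(660,594),interpolation=cv2.INTER_CUBIC))
"
```

```text
12.1 [0.58   0.0358 0.0741] [-15.    0.7] [-0.5 -0.9 -1.2]
```

View pics/s5.png

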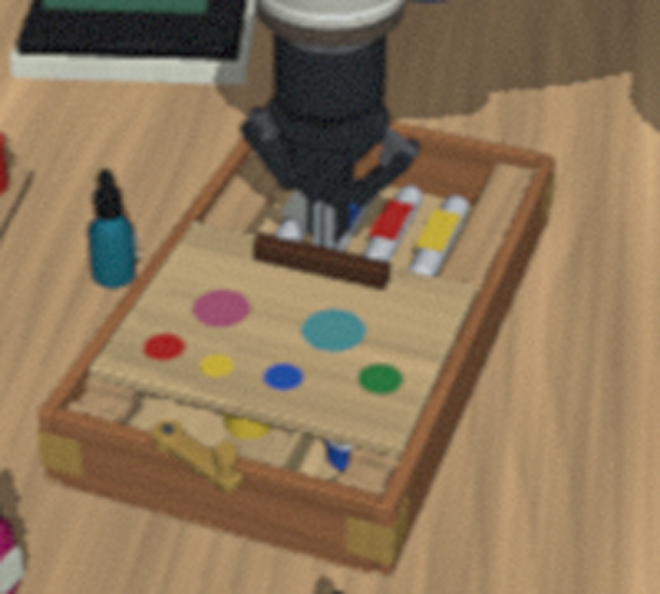

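```bash
python3 -c "
from h import *
im=snap('side')
for px in [(90,372),(402,450)]: print(inv(ray(im,np.array(px)/3.3+[210,180],.07)))
im=snap('wrist');print(inv(telemetry.get_obs()['tcp_pos']))
g=cv2.cvtColor(im['color'],cv2.COLOR_RGB2GRAY)
for x in (200,240,390): print(x,g[150:300:4,x].tolist())
"
```

```text
[ 157.38266426 -100.20113338]
[153.46359742 112.4851721 ]
[-15.29420338   0.64558805]
200 [162, 161, 162, 164, 167, 169, 167, 169, 168, 165, 161, 164, 167, 166, 168, 169, 168, 167, 164, 165, 161, 162, 164, 161, 166, 166, 166, 163, 162, 156, 158, 150, 149, 149, 150, 123, 117, 119]
240 [129, 127, 128, 128, 128, 128, 127, 167, 168, 166, 165, 165, 164, 167, 165, 168, 168, 167, 165, 165, 161, 163, 63, 30, 44, 53, 55, 56, 55, 51, 54, 65, 100, 102, 104, 103, 108, 16]
390 [161, 163, 165, 166, 167, 168, 168, 168, 166, 166, 165, 165, 167, 163, 167, 167, 169, 168, 166, 164, 161, 165, 45, 34, 55, 56, 57, 55, 59, 55, 55, 68, 105, 105, 106, 116, 118, 110]
```

move_arm:
  motion:
    - {"grip": -1,"travel": [0,-0.1,0],"delta_rot": [0,0,0]}
    - {"grip": -1,"travel": [0,-0.1,0],"delta_rot": [0,0,0]}
    - {"grip": -1,"travel": [0,-0.1,0],"delta_rot": [0,0,0]}
    - {"grip": -1,"travel": [0,-0.1,0],"delta_rot": [0,0,0]}
    - {"grip": -1,"travel": [0,-0.1,0],"delta_rot": [0,0,0]}
    - {"grip": -1,"travel": [0,-0.1,0],"delta_rot": [0,0,0]}
    - {"grip": -1,"travel": [0,0,0],"delta_rot": [0,0,0]}
    - {"grip": -1,"travel": [0,0,0],"delta_rot": [0,0,0]}
    - {"grip": -1,"travel": [0,0,0],"delta_rot": [0,0,0]}
    - {"grip": -1,"travel": [0,0,0],"delta_rot": [0,0,0]}

```text
t: 13.25
tcp_pos: [0.5832, 0.0528, 0.0741]
ee_rot: [0.995, -0.095, -0.0, -0.0]
ft_force: [-1.0, 0.8, -0.3]
grip_width: 0.0002
```

```bash
cat > bar.py <<'E'
from h import *
st();im=snap('wrist');g=cv2.cvtColor(im['color'],cv2.COLOR_RGB2GRAY).astype(int)
for x in (240,390):
    c=g[200:300,x];r=200+np.argmax(c<90)
    e=np.argmax(np.diff(c)[r-200+8:]>12)+r+8
    print(x,'front row',r,'next',e,'x_high',inv(ray(im,(x,r),.088)),'x_low',inv(ray(im,(x,r),.082)))
for z in (.07,.064): print(z,[np.where(g[200:300,x]<90)[0][[0,-1]]+200 for x in (240,390)])
m=(g[200:290]<75)
for r in (242,250,258): 
    xs=np.where(g[r,180:460]<75)[0]+180; print(r,xs.min(),xs.max())
E
python3 bar.py
```

```text
13.25 [0.5832 0.0528 0.0741] [2.3 0.7] [-1.   0.8 -0.3]
240 front row 238 next 274 x_high [32.90305512 34.21587881] x_low [31.09263976 35.67986977]
390 front row 237 next 273 x_high [ 33.42279077 -30.41707289] x_low [ 31.63504067 -31.77167403]
0.07 [array([238, 275]), array([237, 274])]
0.064 [array([238, 275]), array([237, 274])]
242 210 420
250 204 426
258 205 425
```

move_arm:
  motion:
    - {"grip": -1,"travel": [0,-0.03,0],"delta_rot": [0,0,0]}
    - {"grip": -1,"travel": [0,-0.03,0],"delta_rot": [0,0,0]}
    - {"grip": -1,"travel": [0,-0.03,0],"delta_rot": [0,0,0]}
    - {"grip": -1,"travel": [0,-0.03,0],"delta_rot": [0,0,0]}
    - {"grip": -1,"travel": [0,0,0],"delta_rot": [0,0,0]}
    - {"grip": -1,"travel": [0,0,0],"delta_rot": [0,0,0]}
    - {"grip": -1,"travel": [0,0,0],"delta_rot": [0,0,0]}
    - {"grip": -1,"travel": [0,0,0],"delta_rot": [0,0,0]}
    - {"grip": -1,"travel": [0,0,0],"delta_rot": [0,0,0]}
    - {"grip": -1,"travel": [0,0,0],"delta_rot": [0,0,0]}

```text
t: 14.3
tcp_pos: [0.5839, 0.0563, 0.0741]
ee_rot: [0.995, -0.095, -0.0, -0.0]
ft_force: [1.1, -0.9, 0.2]
grip_width: -0.0001
```

```bash
python3 bar.py
```

```text
14.3 [0.5839 0.0563 0.0741] [5.9 0.7] [ 1.1 -0.9  0.2]
240 front row 239 next 276 x_high [36.06018557 34.23295152] x_low [34.22964849 35.69779317]
390 front row 238 next 275 x_high [ 36.58291695 -30.46784059] x_low [ 34.77517225 -31.82411288]
0.07 [array([239, 276]), array([238, 276])]
0.064 [array([239, 276]), array([238, 276])]
242 212 420
250 205 426
258 205 426
```

move_arm:
  motion:
    - {"grip": -1,"travel": [0,-0.03,0],"delta_rot": [0,0,0]}
    - {"grip": -1,"travel": [0,-0.03,0],"delta_rot": [0,0,0]}
    - {"grip": -1,"travel": [0,0,0],"delta_rot": [0,0,0]}
    - {"grip": -1,"travel": [0,0,0],"delta_rot": [0,0,0]}
    - {"grip": -1,"travel": [0,0,0],"delta_rot": [0,0,0]}
    - {"grip": -1,"travel": [0,0,0],"delta_rot": [0,0,0]}
    - {"grip": -1,"travel": [0,0,0],"delta_rot": [0,0,0]}
    - {"grip": -1,"travel": [0,0,0],"delta_rot": [0,0,0]}
    - {"grip": -1,"travel": [0,0,0],"delta_rot": [0,0,0]}
    - {"grip": -1,"travel": [0,0,0],"delta_rot": [0,0,0]}

```text
t: 15.35
tcp_pos: [0.5843, 0.058, 0.0741]
ee_rot: [0.995, -0.095, -0.0, -0.0]
ft_force: [0.8, -0.5, 0.4]
grip_width: 0.0002
```

```bash
python3 bar.py
```

```text
15.35 [0.5843 0.058  0.0741] [7.6 0.7] [ 0.8 -0.5  0.4]
240 front row 240 next 248 x_high [37.37323612 34.24647257] x_low [35.52260535 35.71255592]
390 front row 237 next 246 x_high [ 38.79600173 -30.45137175] x_low [ 37.00741242 -31.8065179 ]
0.07 [array([240, 277]), array([237, 274])]
0.064 [array([240, 277]), array([237, 274])]
242 215 420
250 208 425
258 208 424
```

move_arm:
  motion:
    - {"grip": -1,"travel": [0,-0.03,0],"delta_rot": [0,0,0]}
    - {"grip": -1,"travel": [0,-0.03,0],"delta_rot": [0,0,0]}
    - {"grip": -1,"travel": [0,0,0],"delta_rot": [0,0,0]}
    - {"grip": -1,"travel": [0,0,0],"delta_rot": [0,0,0]}
    - {"grip": -1,"travel": [0,0.1,0],"delta_rot": [0,0,0]}
    - {"grip": -1,"travel": [0,0.1,0],"delta_rot": [0,0,0]}
    - {"grip": -1,"travel": [0,0,0],"delta_rot": [0,0,0]}
    - {"grip": -1,"travel": [0,0,0],"delta_rot": [0,0,0]}
    - {"grip": -1,"travel": [0,0,0],"delta_rot": [0,0,0]}
    - {"grip": -1,"travel": [0,0,0],"delta_rot": [0,0,0]}

```text
t: 16.4
tcp_pos: [0.5835, 0.0539, 0.0742]
ee_rot: [0.995, -0.095, 0.0, -0.0]
ft_force: [-0.7, 0.6, 0.1]
grip_width: 0.0001
```

```bash
python3 bar.py; python3 -c "
from h import *
im=snap('side','sd4.png')
cv2.imwrite('pics/s6.png',cv2.resize(im['color'][220:360,210:410,::-1],(800,560),interpolation=cv2.INTER_CUBIC))"
```

```text
16.4 [0.5835 0.0539 0.0742] [3.5 0.7] [-0.7  0.6  0.1]
240 front row 226 next 260 x_high [39.4705171  33.84293884] x_low [37.89249377 35.29132392]
390 front row 226 next 259 x_high [ 39.54146651 -30.15361601] x_low [ 37.96653689 -31.49577167]
0.07 [array([226, 261]), array([226, 261])]
0.064 [array([226, 261]), array([226, 261])]
242 208 423
250 209 422
258 210 421
```

View pics/s6.png

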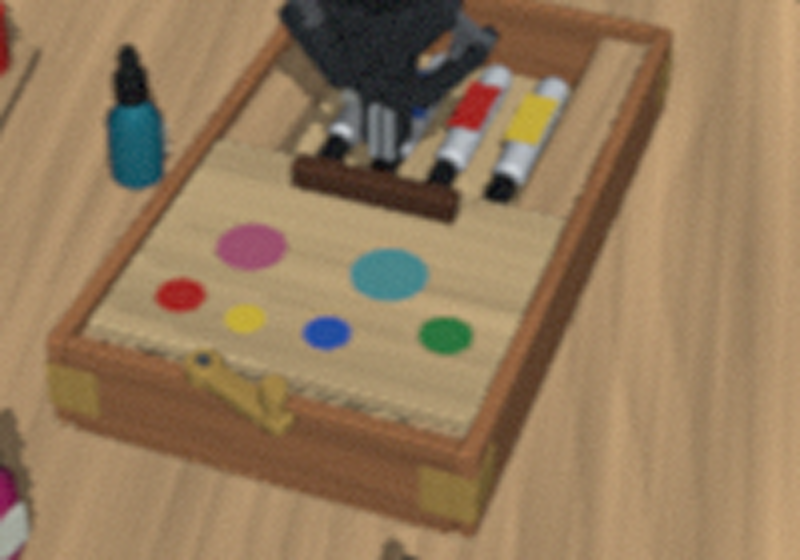

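```bash
python3 -c "
from h import *
im=snap('wrist');g=cv2.cvtColor(im['color'],cv2.COLOR_RGB2GRAY).astype(int)
for r in (230,234,238):
    xs=np.where(g[r,190:450]<90)[0]+190;a,b=xs.min(),xs.max()+1
    for z in (.088,.082): print(r,a,b,z,inv(ray(im,(a,r),z)),inv(ray(im,(b,r),z)))
"
```

```text
230 213 420 0.088 [37.6970517  45.52559252] [ 37.79965346 -43.09159184]
230 213 420 0.082 [36.04110606 47.48318562] [ 36.14818199 -44.99834363]
234 209 424 0.088 [35.91223255 47.39964681] [ 36.01992625 -44.96393519]
234 209 424 0.082 [34.17845599 49.43896212] [ 34.29084591 -46.95233457]
238 208 424 0.088 [34.11638629 47.9929998 ] [ 34.22572625 -45.12570403]
238 208 424 0.082 [32.30429795 50.05818956] [ 32.41840592 -47.12115769]
```

move_arm:
  motion:
    - {"grip": -1,"travel": [0,0.1,-0.3],"delta_rot": [0,0,0]}
    - {"grip": -1,"travel": [0,0,-0.8],"delta_rot": [0,0,0]}
    - {"grip": -1,"travel": [0,0,-1],"delta_rot": [0,0,0]}
    - {"grip": -1,"travel": [0,-0.5,-0.9],"delta_rot": [0,0,0]}
    - {"grip": -1,"travel": [-0.1,-0.8,-0.3],"delta_rot": [0,0,0]}
    - {"grip": -1,"travel": [-0.1,-0.9,0],"delta_rot": [0,0,0]}
    - {"grip": -1,"travel": [-0.1,-0.9,0],"delta_rot": [0,0,0]}
    - {"grip": -1,"travel": [-0.1,-0.9,0],"delta_rot": [0,0,0]}
    - {"grip": -1,"travel": [-0.1,-0.7,0],"delta_rot": [0,0,0]}
    - {"grip": -1,"travel": [0,0,0],"delta_rot": [0,0,0]}

```text
t: 17.55
tcp_pos: [0.5947, 0.1944, 0.1737]
ee_rot: [0.996, -0.094, 0.0, -0.0]
ft_force: [0.0, -0.7, -0.3]
grip_width: 0.0002
```

```bash
python3 -c "
from h import *
st();im=snap('wrist','w5.png')
for n in ['catch','catch_peg']:
  for r in masks_of(n,'wrist')[:2]: print(n,r['conf'],r['centre'],inv(ray(im,r['centre'],.095)))
"
```

```text
17.55 [0.5947 0.1944 0.1737] [143.5  16.4] [ 0.  -0.7 -0.3]
catch 0.92 [347.4, 154.7] [204.79673835  -3.41925701]
catch_peg 0.98 [349.6, 155.7] [204.14669177  -4.91740877]
```

View pics/w5.png

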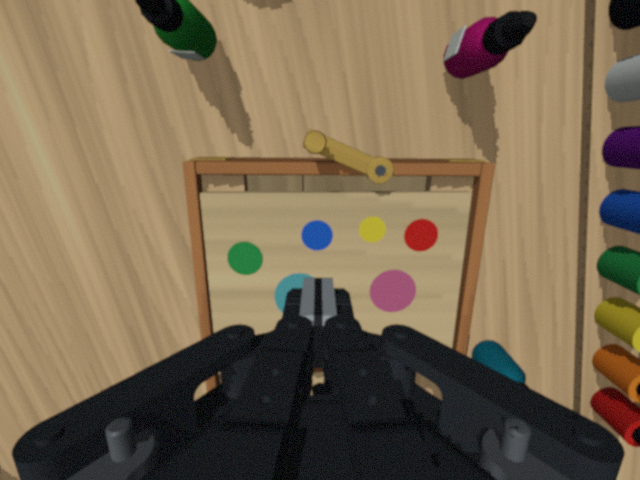

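```bash
python3 -c "
from h import *
im=snap('wrist')
for n,px,z in [('peg',(315,140),.095),('pivot',(379,170),.075),('bL',(200,192),.064),('bR',(470,191),.064),('bLhi',(200,192),.07),('wall',(187,160),.066),('wallR',(490,160),.066),('greenfoot',(200,55),0.0),('greencap',(150,5),.099),('tip',(318,280),.1737)]: print(n,inv(ray(im,px,z)))
"
```

```text
peg [211.64590647  17.55923735]
pivot [190.23563092 -29.55004957]
bL [172.04227957 108.26679435]
bR [ 173.04648142 -103.83906236]
bLhi [172.98699886 106.13777881]
wall [196.75323919 115.04358276]
wallR [ 196.97940485 -115.06562481]
greenfoot [282.67585094 119.15873126]
greencap [287.92615288 114.44199655]
tip [145.89235395  15.52350251]
```

move_arm:
  motion:
    - {"grip": -1,"travel": [0,-0.6,0],"delta_rot": [0,0,0]}
    - {"grip": -1,"travel": [0,-0.9,0],"delta_rot": [0,0,0]}
    - {"grip": -1,"travel": [0,-0.9,0],"delta_rot": [0,0,0]}
    - {"grip": -1,"travel": [0,-0.7,0],"delta_rot": [0,0,0]}
    - {"grip": -1,"travel": [0,-0.4,0.3],"delta_rot": [0,0,0]}
    - {"grip": -1,"travel": [0,0,0.8],"delta_rot": [0,0,0]}
    - {"grip": -1,"travel": [0,0,0.8],"delta_rot": [0,0,0]}
    - {"grip": -1,"travel": [0,0,0.8],"delta_rot": [0,0,0]}
    - {"grip": -1,"travel": [0,0,0.37],"delta_rot": [0,0,0]}
    - {"grip": -1,"travel": [0,0,0],"delta_rot": [0,0,0]}

```text
t: 18.75
tcp_pos: [0.614, 0.2949, 0.0793]
ee_rot: [0.995, -0.095, -0.001, 0.001]
ft_force: [-0.7, 0.1, -0.1]
grip_width: 0.0002
```

```bash
python3 -c "from h import *;st()"
```

```text
18.75 [0.614  0.2949 0.0793] [245.8  16.4] [-0.7  0.1 -0.1]
```

move_arm:
  motion:
    - {"grip": -1,"travel": [0,0.33,0],"delta_rot": [0,0,0]}
    - {"grip": -1,"travel": [-0.1,0.33,0],"delta_rot": [0,0,0]}
    - {"grip": -1,"travel": [-0.1,0.34,0],"delta_rot": [0,0,0]}
    - {"grip": -1,"travel": [-0.03,0.24,0],"delta_rot": [0,0,0]}
    - {"grip": -1,"travel": [-0.03,0.25,0],"delta_rot": [0,0,0]}
    - {"grip": -1,"travel": [0,0.25,0],"delta_rot": [0,0,0]}
    - {"grip": -1,"travel": [0.1,0.24,0],"delta_rot": [0,0,0]}
    - {"grip": -1,"travel": [0.1,0.24,0],"delta_rot": [0,0,0]}
    - {"grip": -1,"travel": [0.02,0.24,0],"delta_rot": [0,0,0]}
    - {"grip": -1,"travel": [0,0,0],"delta_rot": [0,0,0]}

```text
t: 19.75
tcp_pos: [0.5996, 0.2221, 0.081]
ee_rot: [0.995, -0.095, -0.0, 0.0]
ft_force: [0.1, -0.0, -0.3]
grip_width: 0.0002
```

```bash
python3 -c "
from h import *
st();im=snap('side','sd7.png')
for n in ['catch','catch_peg']:
  for r in masks_of(n,'side')[:1]: print(n,r['conf'],r['centre'])
cv2.imwrite('pics/s7.png',cv2.resize(im['color'][220:370,210:410,::-1],(800,600),interpolation=cv2.INTER_CUBIC))"
```

```text
19.75 [0.5996 0.2221 0.081 ] [171.7  16.8] [ 0.1 -0.  -0.3]
catch 0.45 [269.3, 307.2]
catch_peg 0.45 [265.9, 309.5]
```

View pics/s7.png

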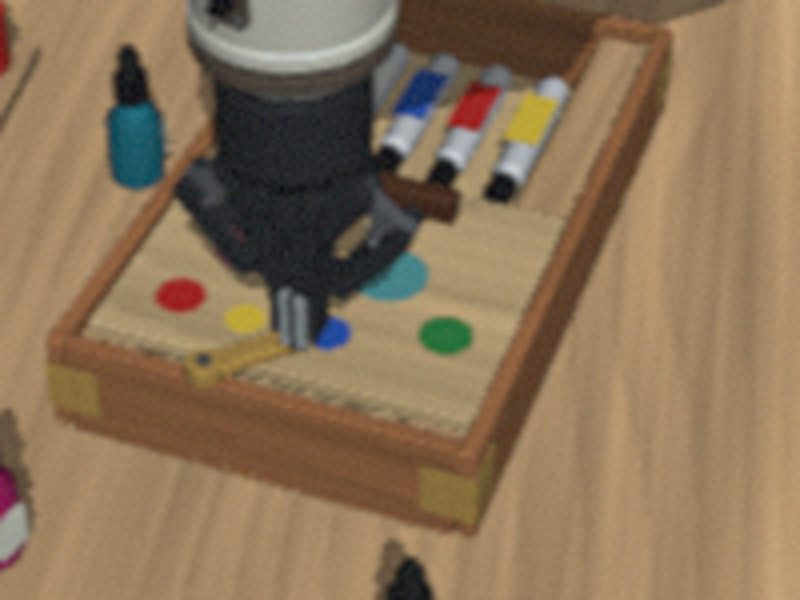

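move_arm:
  motion:
    - {"grip": -1,"travel": [0.16,0.23,0],"delta_rot": [0,0,0]}
    - {"grip": -1,"travel": [0.16,0.23,0],"delta_rot": [0,0,0]}
    - {"grip": -1,"travel": [0.15,0.13,0],"delta_rot": [0,0,0]}
    - {"grip": -1,"travel": [0.15,0.13,0],"delta_rot": [0,0,0]}
    - {"grip": -1,"travel": [0.12,0.07,0],"delta_rot": [0,0,0]}
    - {"grip": -1,"travel": [0.12,0.07,0],"delta_rot": [0,0,0]}
    - {"grip": -1,"travel": [0,0,0],"delta_rot": [0,0,0]}
    - {"grip": -1,"travel": [0,0,0],"delta_rot": [0,0,0]}
    - {"grip": -1,"travel": [0,0,0],"delta_rot": [0,0,0]}
    - {"grip": -1,"travel": [0,0,0],"delta_rot": [0,0,0]}

```text
t: 20.9
tcp_pos: [0.6199, 0.1931, 0.0811]
ee_rot: [0.995, -0.095, 0.0, -0.0]
ft_force: [1.0, 0.5, 0.5]
grip_width: -0.0002
```

```bash
python3 -c "
from h import *
st();im=snap('side','sd8.png')
cv2.imwrite('pics/s8.png',cv2.resize(im['color'][260:335,220:320,::-1],(600,450),interpolation=cv2.INTER_CUBIC))"
```

```text
20.9 [0.6199 0.1931 0.0811] [147.   -8.7] [1.  0.5 0.5]
```

View pics/s8.png

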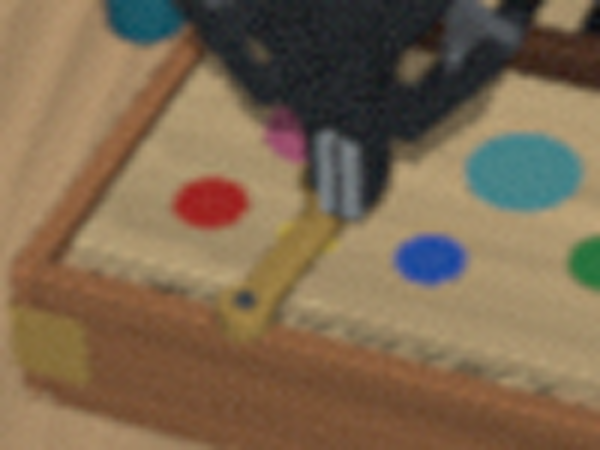

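move_arm:
  motion:
    - {"grip": -1,"travel": [0.08,0.02,0],"delta_rot": [0,0,0]}
    - {"grip": -1,"travel": [0.08,0.02,0],"delta_rot": [0,0,0]}
    - {"grip": -1,"travel": [0.05,0,0],"delta_rot": [0,0,0]}
    - {"grip": -1,"travel": [0,0,0],"delta_rot": [0,0,0]}
    - {"grip": -1,"travel": [0,0,0],"delta_rot": [0,0,0]}
    - {"grip": -1,"travel": [0,0,0],"delta_rot": [0,0,0]}
    - {"grip": -1,"travel": [0,0,0],"delta_rot": [0,0,0]}
    - {"grip": -1,"travel": [0,0,0],"delta_rot": [0,0,0]}
    - {"grip": -1,"travel": [0,0,0],"delta_rot": [0,0,0]}
    - {"grip": -1,"travel": [0,0,0],"delta_rot": [0,0,0]}

```text
t: 21.95
tcp_pos: [0.626, 0.1905, 0.0811]
ee_rot: [0.995, -0.095, 0.0, -0.0]
ft_force: [0.4, -0.7, 0.5]
grip_width: -0.0003
```

move_arm:
  motion:
    - {"grip": -1,"travel": [0.05,0,0],"delta_rot": [0,0,0]}
    - {"grip": -1,"travel": [0.05,0,0],"delta_rot": [0,0,0]}
    - {"grip": -1,"travel": [0,0,0],"delta_rot": [0,0,0]}
    - {"grip": -1,"travel": [0,0,0],"delta_rot": [0,0,0]}
    - {"grip": -1,"travel": [0,0,0],"delta_rot": [0,0,0]}
    - {"grip": -1,"travel": [0,0,0],"delta_rot": [0,0,0]}
    - {"grip": -1,"travel": [0,0,0],"delta_rot": [0,0,0]}
    - {"grip": -1,"travel": [0,0,0],"delta_rot": [0,0,0]}
    - {"grip": -1,"travel": [0,0,0],"delta_rot": [0,0,0]}
    - {"grip": -1,"travel": [0,0,0],"delta_rot": [0,0,0]}

```text
t: 22.95
tcp_pos: [0.6275, 0.1902, 0.0807]
ee_rot: [0.995, -0.095, -0.002, 0.0]
ft_force: [-13.3, 1.0, 4.4]
grip_width: -0.0003
```

move_arm:
  motion:
    - {"grip": -1,"travel": [-0.2,0,0],"delta_rot": [0,0,0]}
    - {"grip": -1,"travel": [-0.1,0,0],"delta_rot": [0,0,0]}
    - {"grip": -1,"travel": [0,0,-0.4],"delta_rot": [0,0,0]}
    - {"grip": -1,"travel": [0,0,-0.9],"delta_rot": [0,0,0]}
    - {"grip": -1,"travel": [0,0,-0.9],"delta_rot": [0,0,0]}
    - {"grip": -1,"travel": [0,0.5,-0.9],"delta_rot": [0,0,0]}
    - {"grip": -1,"travel": [0,0.8,-0.4],"delta_rot": [0,0,0]}
    - {"grip": -1,"travel": [0,0.8,0],"delta_rot": [0,0,0]}
    - {"grip": -1,"travel": [0,0.5,0],"delta_rot": [0,0,0]}
    - {"grip": -1,"travel": [0,0,0],"delta_rot": [0,0,0]}

```text
t: 23.95
tcp_pos: [0.6053, 0.1135, 0.1866]
ee_rot: [0.995, -0.096, 0.0, 0.0]
ft_force: [-0.3, -0.7, -0.0]
grip_width: 0.0002
```

```bash
python3 -c "
from h import *
st();im=snap('wrist','w9.png')
for n in ['catch','palette']+['pot_red','ink_green','ink_magenta']:
  for r in masks_of(n,'wrist')[:1]: print(n,r['conf'],r['centre'])
"
```

```text
23.95 [0.6053 0.1135 0.1866] [66.1 -9.4] [-0.3 -0.7 -0. ]
catch 0.83 [343.7, 91.1]
palette 0.91 [300.5, 186.6]
```

View pics/w9.png

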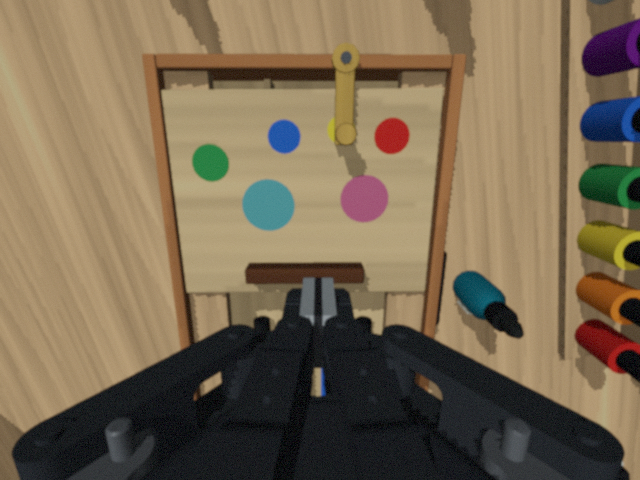

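```bash
python3 -c "
from h import *
im=snap('wrist')
for n,px,z in [('front',(305,90),.064),('rear',(220,293),.064),('wallout',(240,55),.066),('pivot',(346,57),.075),('peg',(345,133),.095)]: print(n,inv(ray(im,px,z)))
close_job();st()"
```

```text
front [175.25208548   0.85029369]
rear [ 6.23747248 78.86252015]
wallout [198.63101413  48.18838267]
pivot [195.53780185 -28.82457453]
peg [143.72327178 -27.83811877]
the job is handed in; nothing more can be done
the job is handed in; nothing more can be done
```

The job is handed in at about 24 s. The board has dropped into its notches, and the catch is turned square across it. `close_job` gives no verdict, so this rests on my own checks.

**What I did:** I slid the board home by pushing its finger bar with the closed fingers, in small steps at the end. When I eased off, it was down. I then swung the catch peg round in an arc until I felt the stop (about 13 N), backed off and raised the arm clear of everything.

**Last checks (wrist camera):**
- **Board:** its ends read at x = 6 and 175 mm, so its centre is at about 91 mm against 93 mm for home. The apparent width of the bar matches the 6 mm drop. The catch swung freely over the board, so it is down.
- **Catch:** the peg reads within 1 mm of square across the board, at about 1.55 rad.
- **Bottles, pots, glass and jar:** I saw none moved or knocked over. The last picture showed only the teal bottle standing. I did not re-measure the others at the end.

**What disagreed or went wrong:**
- **First push missed:** it passed over the bar without moving the board. With the fingers shut, the tips turned out to be about level with the TCP, not 11 mm ahead of it. I went back and pushed about 11 mm lower.
- **Camera offsets:** the wrist camera's x readings were off by 0 to 4 mm depending on where it stood.

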